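# Shut the heavy lid of the graver case

### The job

The gravers are put away for the day: close the steel case that holds the two wooden-handled gravers. Push its heavy lid over from behind and ease it down until it is fully shut, without letting it slam. Leave the other case, with the two jars in it, standing open as it is.

Things in the scene. Friction and masses are not known exactly. Their poses are not given: they have to be found in the camera images.
- graver_case: The case to shut: a dark steel box, 120 deep (x) x 130 wide (y) x 60 high, fixed on a wooden riser block on the bench that is 4 to 46 high, differently each time; it has a flat hinged lid; two gravers (wooden bulb handle, thin steel shank, 115 long) lie in it. Origin at the centre of the steel box's underside (top of the riser); x points from its front to its back (the hinge side), away from the robot; y along the hinge; z up. Shut, its lid's top stands 66 above the origin.
- graver_lid (a joint): Hinge of the graver case's lid, rad: 0 = shut (end stop), grows as the lid opens; it starts leaning a little towards the robot, 1.05 to 1.45. The lid is a flat steel plate, 120 deep x 130 wide x 6 thick, about 0.7 kg. The stiff friction hinge (0.65 N m) carries it: it stays at any angle where it is left and moves only while it is pushed; pushing on the outer face 85 from the hinge takes up to about 8 N when upright, 1 to 4 N near shut.
- graver_hinge (a point): Middle of the graver case's hinge line, on the inner face of the lid at its rear edge: 60 behind the case's origin (+x) and 60 above it.
- graver_lid_edge (a point): Middle of the graver lid's free (front) edge, on its outer face (the face that is on top when shut); 120 from the hinge line. A small thumb tab sticks out 8 beyond it.
- jar_case: The other case, of the same make and size, lid open too, with two small jars (42 and 44 high) in it: to be left open. Origin and axes as for the graver case.
- jar_lid (a joint): Hinge of the jar case's lid, rad: 0 = shut, starts at 1.05 to 1.45; must stay as it is.
- jar_lid_edge (a point): Middle of the jar case lid's free edge, on its outer face.

How it is judged:
By the outcome, as a careful person would: the job done as asked, in the order asked, and still so for the second after the job is handed in, with the robot touching nothing.
It also fails if it takes over 35 s, if anything falls off the work surface, if the arm or the gripper's body presses on something with over 40 N, if the wrist force passes 120 N, or if a joint passes its speed limit or range.

### The arm

A 7-joint arm with a two-finger parallel gripper is mounted at the origin on a cart in front of the work surface, level with it; the furniture and walls round the work are solid. World frame = base frame: x ahead of the robot, y to its left, z up, the work surface at z = 0. Lengths are in mm, angles in rad, forces in N, time in s.
With the tool pointing down it reaches from about 350 to 775 mm from the base axis. Payload 3.1 kg.
Tool frame: the origin (TCP) lies at the very end of the fingers, on their centre line; the grasp point (between the pads) lies 19 mm behind it (robot.grip_point_offset is the distance from the TCP to the grasp point, in mm); z points along the fingers, y is the direction in which the jaws open and shut (so a half turn about z gives the same grasp; the last joint's range is limited). The gripper opens to 85 mm and grips with 20 to 120 N. Pads are 22 mm wide; open, the fingers measure 114 mm over their backs; the gripper's body (76 mm by 85 mm) begins 54 mm behind the grasp point. The pads swing forward as they close: fully open they stand 13 mm farther back than shut.
Start: joints at [-1.143, 0.311, 0.014, 1.512, -0.004, 1.319, -0.027], TCP at [248.967, 490.442, 231.304] pointing down, gripper open.
Joint ranges: [-2.7, 2.7], [-0.3, 1.91], [-1.27, 1.3], [0.12, 2.57], [-1.44, 4.58], [0.2, 2.03], [-3.05, 3.05]. Speed limits (rad/s): [2.79, 2.79, 3.14, 3.14, 3.14, 3.14, 3.14].

### API

Orientations are given as a rotation vector (axis times angle).
In Python, from rig import robot gives the robot as it stands. The module is installed in compiled form; this text tells all that it offers.
- The arm moves only by the shell command python3 -m creep 'ROWS' [FORCE]. ROWS is text: rows parted by semicolons, each of 5 numbers parted by spaces: the opening, from -1 (shut) to 1 (fully open), so that 0 is half open, then the shift along the world's x, y, z in cm, then the turn about the world's z in degrees. A call has 1 to 20 rows; each row shifts and turns the commanded pose from where the row before left it; what a row does not reach is not made up. A row lasts 1/12 s, in which the tool goes at most 41.7 mm and 7.16 degrees, less where a joint would pass 70% of its speed; a pose out of reach is approached as far as the arm can. A call is refused whole if a number of a shift passes 4.17 or a number of a turn 7.16, either way. A call with a gripper value outside its range is refused whole. The fingers move at their own pace and stop on an object; FORCE is the grip in N (left out, the last holds). Time passes only in rows, so rows that do not move let the fingers close. It gives the time, the measured TCP pose, the force and the opening at its end, in the units of the state.
- robot.state(): the state, without advancing time (a new reading comes with each control period).
- robot.camera(name): name is "side" or "top"; returns (picture, depth): 400x640x3 uint8, red, green, blue; 400x640 float32, mm along the optical axis (not along the pixel's ray), 0 where there is no reading.
- robot.camera_params(name): a dict with "intrinsics" (3x3 intrinsics, pixels), "k1" (the pictures are not rectified: a ray, as slopes to the right and down, at radius r is drawn at 1 + k1 r^2 times it, then the intrinsics apply), "R" (3x3) and "t" (3): a world point X has camera coordinates R X + t. Camera axes: x right, y down, z forward; pixel columns grow to the right and rows downward; lengths in mm; the calibration is good to about 2 mm. A picture is of the moment at which its call begins. camera_params takes no time and is no camera call.
- robot.close_job(): hands the job in, once; it reports no verdict.
Trained networks look in the newest picture that a camera, given by its name, has taken for a name from the list of things; names that differ only in an ending like _2 or _b are one class to them, and where a whole thing is asked for, a point or a joint stands for the part that bears it (a point fixed in the world has none). Each returns a list of dicts, best first, with "confidence" (0 to 1); they miss things now and then, are a little off and sometimes report something else, mostly with a low value. They report only what shows in the picture. A call takes as long as a camera call.
- robot.find_in(query, camera): "point" ([column, row] as shares, 0 to 1, of the picture: columns of its width, rows of its height, amid what is visible of it).
- robot.silhouettes(query, camera): "region" (400x640 bool, what is visible of it) and "point" ([column, row] as shares, 0 to 1, of the picture: columns of its width, rows of its height, amid what is visible of it).
The state is a dict: "clock": time; "joint_positions": joint angles; "joint_velocities": joint speeds; "joint_torque": joint torques, N m; "tool_pos": TCP position; "eef_rot": TCP orientation; "contact_force": force on the tool from outside, world axes, zero at the start; "moment": the same for the moment, N m; "grip_width": finger opening in mm.
Only numpy, scipy, OpenCV 4.12 (cv2) and the standard library are available. Lean on these libraries where they do the work, as an engineer would, in place of code of your own. Each camera call takes 0.05 s, during which the arm holds its last target.

## Working session

There is one attempt and no reset: what is moved stays moved. The work goes in short steps, Python scripts to look and compute and a shell command to move; the robot and the scene stay as the last step left them, time stands still between calls to the robot, and variables do not carry over. Pictures are saved under pics/ and viewed, and the job is handed in when it is done.

```bash
mkdir -p pics
cat > h.py <<'E'
import numpy as np,cv2
from rig import robot
def cam(n,f):
    im,d=robot.camera(n); cv2.imwrite('pics/'+f,im[:,:,::-1]); np.save(f'{n}_d.npy',d); return im,d
def pts(n,d):
    p=robot.camera_params(n);K=np.array(p['intrinsics'],float);R=np.array(p['R']);t=np.array(p['t'])
    v,u=np.mgrid[0:d.shape[0],0:d.shape[1]].astype(float)
    uv=np.stack([u.ravel(),v.ravel()],1)[:,None]
    r=cv2.undistortPoints(uv,K,np.array([p['k1'],0,0,0,0.]))[:,0]
    c=np.c_[r*d.reshape(-1,1),d.reshape(-1,1)]
    return ((c-t)@R).reshape(d.shape+(3,))
E
python3 - <<'E'
from h import *
print(robot.state())
for n in('side','top'):
    im,d=cam(n,n+'0.png'); P=pts(n,d)
    for q in('graver_case','graver_lid','jar_case','jar_lid','graver_lid_edge','graver_hinge'):
        for o in robot.find_in(q,n)[:2]:
            c,r=o['point'];u,v=int(c*640),int(r*400); print(n,q,round(o['confidence'],2),u,v,P[v,u].round(),d[v,u])
E
```

```text
{'clock': 0.0, 'joint_positions': array([-1.14268033,  0.31171817,  0.01396514,  1.51306173, -0.00443315,
        1.31915576, -0.0271765 ]), 'joint_velocities': array([-1.31181291e-03, -1.08340422e-04,  2.77025153e-04, -7.73963989e-04,
        3.79888936e-04, -3.37250287e-04,  7.38439569e-05]), 'joint_torque': array([-2.38678820e-05, -3.79917026e+01,  1.45974490e-01, -2.30592030e+01,
        1.21355054e-02,  1.38952030e-02, -9.09561834e-06]), 'tool_pos': array([248.63884162, 489.78650697, 230.22319224]), 'eef_rot': array([-0.73092393, -3.0548809 ,  0.00355074]), 'contact_force': array([-0.68640815, -0.27723999,  0.42715561]), 'moment': array([-0.03079674,  0.04757543,  0.03371286]), 'grip_width': 85.31179550154147}
side graver_case 0.84 353 146 [ 517. -124.   40.] 1584.4976
side graver_lid 0.75 348 127 [521. -73. 150.] 1472.9807
side jar_case 0.68 268 264 [510. 456. 136.] 1142.0514
side jar_case 0.65 283 290 [480. 447.  37.] 1210.8413
side jar_lid 0.82 271 267 [484. 485. 175.] 1087.8417
side graver_lid_edge 0.91 350 129 [509. -55. 160.] 1451.3297
side graver_hinge 0.74 349 129 [512. -57. 157.] 1455.4937
top graver_case 0.68 448 192 [489. -88.  41.] 899.1079
top graver_lid 0.88 453 174 [504. -57. 176.] 769.3945
top jar_case 0.62 219 202 [474. 465.  41.] 907.1961
top jar_lid 0.58 203 183 [498. 467. 157.] 795.856
top graver_lid_edge 0.82 449 171 [516. -57. 152.] 794.2704
top graver_hinge 0.59 453 174 [504. -57. 176.] 769.3945
```

View pics/side0.png

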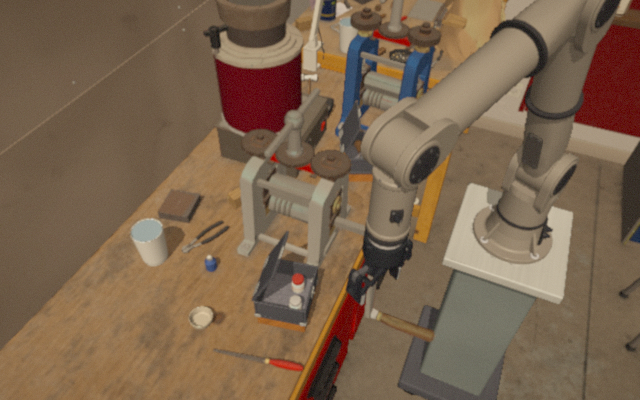

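View pics/top0.png

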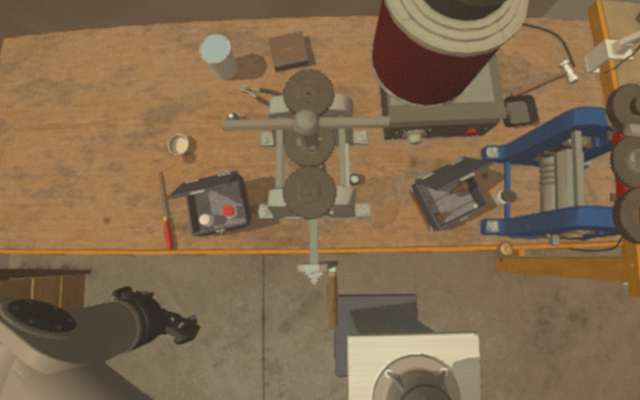

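The side view shows the jar case near (285,295). The graver case is mostly hidden behind the mill at (350,130). The top view shows the graver case at (450,195), with the furnace behind it and the blue mill to its right. A tall grey mill stands between the arm and the case.

Run:
```python
from h import *
im=cv2.imread('pics/top0.png'); d=np.load('top_d.npy');P=pts('top',d)
cv2.imwrite('pics/topz.png',cv2.resize(im[120:260,360:560],None,fx=4,fy=4,interpolation=cv2.INTER_CUBIC))
Z=P[...,2]
print('valid',(d>0).mean())
# max-height map in world grid 50mm
ok=d>0
g={}
Q=P[ok]
xs=np.arange(150,950,50);ys=np.arange(600,-450,-50)
print('x\\y',*ys)
for x in xs[::-1]:
    row=[]
    for y in ys:
        m=(Q[:,0]>=x)&(Q[:,0]<x+50)&(Q[:,1]>=y)&(Q[:,1]<y+50)
        row.append('%4d'%Q[m,2].max() if m.sum()>3 else '  --')
    print(x,*row)
for q in('graver_lid','graver_case','jar_lid'):
    for o in robot.silhouettes(q,'top')[:1]:
        r=o['region']&(d>0);np.save(q+'.npy',r);p=P[r];print(q,o['confidence'],r.sum(),p.min(0).round(),p.max(0).round())
```

```text
valid 0.99625
x\y 600 550 500 450 400 350 300 250 200 150 100 50 0 -50 -100 -150 -200 -250 -300 -350 -400
900    6    7    6    6    6   34   33   33    7    6    5    5   --   --   --   --   --   --    4    5    6
850    6    8  111  113  114   27   33   35   32    5    6    7   --   --   --   --   --   --    6    7    6
800    6    6  113  114  113    6   33   34   31    8  171  260   --   --   --   --   --   --    7    6    6
750    7    6    6    6   16   14   15   --   --    5  388  366   --   --   --   --  143   --   18   22   21
700    6    6    6    6   35   14   --   --   --   43  399  413  458  447  443  407  144  135   44   43    5
650    6   25    6   34   52   18  239  291  294  292   24  407  480  485  472  399  144  135   43   42    4
600   27   27    6    6    6   30  244  294  306  292  139  138  137  389  137  137  137  277  361  361   --
550    9    6    6    7    7  386  387  396  402  387  387    9    6    5  116  128   41  295  361  377  282
500   12    6  137  157  174  388  389  398  402  389  390    6  121  177  210  210  491  491  361  363   --
450   12    5
[... 216 characters left out ...]
21   97   97   80    5    5    5  106    6    6    6    4   97   95    5   48  309  363  362  239
300    1    0  617  619    1    2    0  129  134    0    2    0    2    0  -23    0    0   37  351  353    0
250 -808  350  619  646  648  621 -810   --  109 -316 -809 -804 -810 -808 -805 -807 -807 -806 -807 -808 -810
200 -808 -808 -806  651  655  652 -805 -807 -318 -312 -805 -804 -808 -810 -807 -808 -806 -809 -808 -807 -807
150 -808 -809 -808 -805 -805 -806 -807 -809 -317   -3    0    0    0    2   -3    2    0 -805 -808 -808 -806
graver_lid 0.86 1304 [ 466. -222.   -1.] [580.   4. 218.]
graver_case 0.96 3767 [ 395. -169.   -1.] [559.   6. 218.]
jar_lid 0.7 845 [460. 399.   1.] [535. 590. 214.]
```

View pics/topz.png

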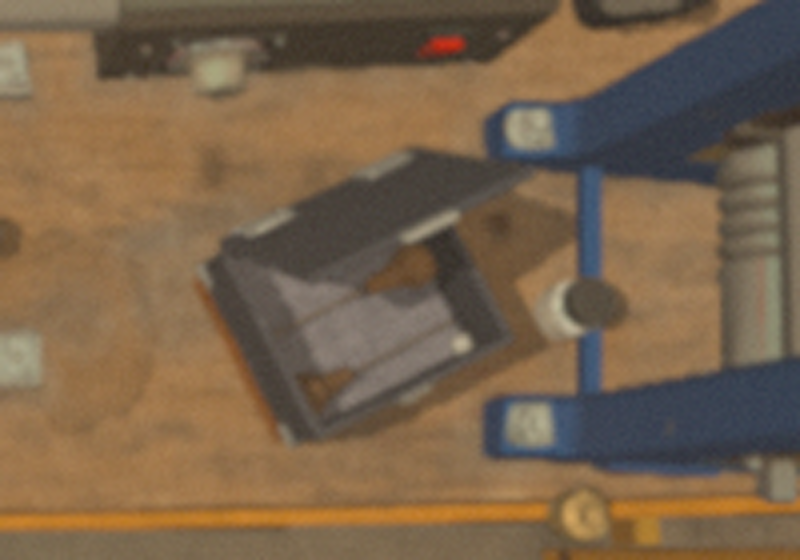

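Run:
```python
from h import *
d=np.load('top_d.npy');P=pts('top',d)
r=np.load('graver_case.npy'); p=P[r]
rim=p[(p[:,2]>90)&(p[:,2]<104)]
print(len(rim),np.median(rim[:,2]))
# lid plane via ransac among region
q=P[np.load('graver_lid.npy')|r];q=q[(q[:,2]>112)]
rng=np.random.default_rng(0);best=0
for _ in range(2000):
    a=q[rng.choice(len(q),3,False)];n=np.cross(a[1]-a[0],a[2]-a[0]);L=np.linalg.norm(n)
    if L<100: continue
    n/=L;m=abs((q-a[0])@n)<3
    if m.sum()>best: best=m.sum();bm=m
s=q[bm];c=s.mean(0);n=np.linalg.svd(s-c)[2][2]
if n[0]<0:n=-n
print(best,len(q),'c',c,'n',n,'lean(angle from horiz)',np.degrees(np.arccos(abs(n[2]))),np.arccos(abs(n[2])),'yaw',np.degrees(np.arctan2(n[1],n[0])))
print(s.min(0),s.max(0))
rect=cv2.minAreaRect(rim[:,:2].astype(np.float32));print(rect,cv2.boxPoints(rect))
h=np.r_[n[:2]/np.linalg.norm(n[:2])]; t=np.array([-h[1],h[0]])
print('along t', np.percentile(s[:,:2]@t,[1,99]),'rim t',np.percentile(rim[:,:2]@t,[1,99]),'rim h',np.percentile(rim[:,:2]@h,[1,99]),'lid top z',np.percentile(s[:,2],[2,98]))
# riser top
```

```text
342 95.30520303032407
1147 1185 c [508.47712112 -60.06158475 170.08895949] n [0.8350798  0.38919368 0.38880586] lean(angle from horiz) 67.11978311592013 1.171461208597305 yaw 24.98814007078358
[ 465.74269692 -129.55444633  112.16235998] [556.39304183   3.72657232 217.89478669]
((477.0244445800781, -77.52079772949219), (127.2739028930664, 131.74769592285156), 24.737388610839844) [[ 391.66156   -44.32135 ]
 [ 446.79266  -163.97928 ]
 [ 562.3873   -110.720245]
 [ 507.25623     8.937683]]
along t [-334.57131491 -207.60727595] rim t [-336.24904041 -206.27811901] rim h [337.99166068 462.35141602] lid top z [114.58202768 215.08508824]
```

Checks agree: the rim is at z ≈ 95–97 (riser about 37), the rim fit is 127×132, and yaw is 25° from both rim and lid. The lid angle is 1.17 rad, and the lid's outer face lies 6.7 mm outside the hinge line. I'll rise, then swing round in front of the mill with the fingers shut.

```bash
python3 -m creep '-1 0 0 4 0;-1 0 0 4 0;-1 0 0 4 0;-1 0 0 4 0;-1 0 0 4 0' 30; python3 -m creep '-1 1.2 -3.6 0 -2.7;-1 1.2 -3.6 0 -2.7;-1 1.2 -3.6 0 -2.7;-1 1.2 -3.6 0 -2.7;-1 1.2 -3.6 0 -2.7;-1 1.2 -3.6 0 -2.7;-1 1.2 -3.6 0 -2.7'
```

```text
clock: 1.27
tool_pos: [248.7, 489.9, 433.5]
eef_rot: [0.731, 3.055, 0.001]
contact_force: [0.2, 1.5, -0.0]
grip_width: 25.7
clock: 1.85
tool_pos: [333.2, 236.5, 431.5]
eef_rot: [1.226, 2.892, 0.002]
contact_force: [0.5, 0.2, 0.9]
grip_width: -0.1
```

```bash
python3 -m creep '-1 1.2 -3.6 0 -2.7;-1 1.2 -3.6 0 -2.7;-1 1.2 -3.6 0 -2.7;-1 1.2 -3.6 0 -2.7;-1 1.2 -3.6 0 -2.7;-1 1.2 -3.6 0 -2.7;-1 1.2 -3.6 0 -2.7'; python3 -m creep '-1 3.1 -0.7 0 0;-1 3.1 -0.7 0 0;-1 3.1 -0.7 0 0;-1 3.1 -0.7 0 0;-1 0 0 0 0;-1 0 0 0 0'
python3 - <<'E'
from h import *
R=cv2.Rodrigues(robot.state()['eef_rot'])[0];print(R.round(3),robot.state()['joint_positions'].round(2))
cam('top','top1.png');im,d=cam('side','side1.png')
E
```

```text
clock: 2.43
tool_pos: [417.0, -15.5, 431.7]
eef_rot: [1.684, 2.652, 0.002]
contact_force: [0.6, 0.2, 0.0]
grip_width: -0.2
clock: 2.93
tool_pos: [542.0, -41.7, 428.9]
eef_rot: [-1.681, -2.651, 0.007]
contact_force: [-1.6, -1.2, 0.6]
grip_width: -0.1
[[-0.426  0.905 -0.004]
 [ 0.905  0.426 -0.002]
 [-0.    -0.005 -1.   ]] [-0.39  0.33  0.67  1.08 -0.2   1.8   0.64]
```

View pics/top1.png

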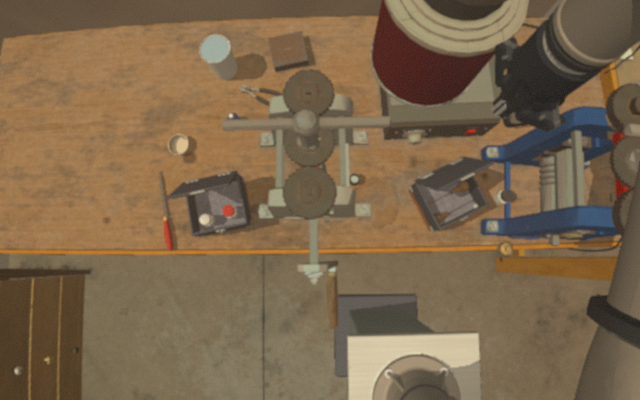

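View pics/side1.png

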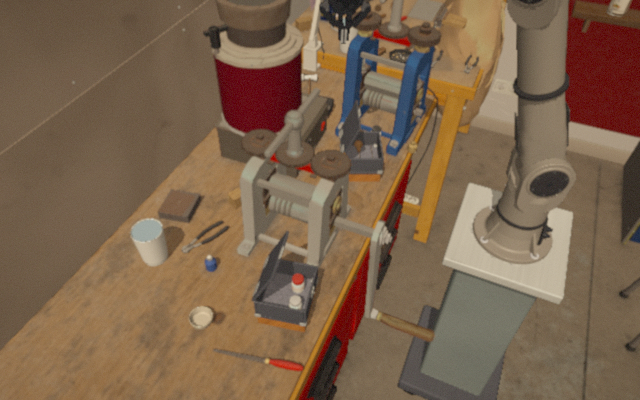

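The graver case is now visible in both views, at (360,145) in the side view. The arm's elbow leans right, towards the blue mill, so I'll check clearance before descending.

Run:
```python
from h import *
for n in('top','side'):
    d=np.load(n+'_d.npy');P=pts(n,d);Q=P[d>0]
    print(n)
    xs=np.arange(-50,800,50);ys=np.arange(150,-500,-50)
    print('x\\y',*ys)
    for x in xs[::-1]:
        row=[]
        for y in ys:
            m=(Q[:,0]>=x)&(Q[:,0]<x+50)&(Q[:,1]>=y)&(Q[:,1]<y+50)&(Q[:,2]>300)
            row.append('%4d/%4d'%(Q[m,2].min(),Q[m,2].max()) if m.sum()>3 else '   --   ')
        print(x,*row)
```

```text
top
x\y 150 100 50 0 -50 -100 -150 -200 -250 -300 -350 -400 -450
750    --     300/ 389  302/ 368    --       --       --       --       --       --       --       --       --       --   
700    --     387/ 399  300/ 413  404/ 459  410/ 447  397/ 444  393/ 407    --       --       --       --       --       --   
650    --       --     300/ 406  300/ 480  300/ 484  300/ 472  320/ 400    --       --       --       --       --       --   
600    --       --       --       --     520/ 521    --       --       --       --     301/ 361  305/ 361    --       --   
550  381/ 386  382/ 387    --       --     438/ 664    --       --       --       --     300/ 361  300/ 377    --       --   
500  376/ 390  375/ 389    --       --     430/ 715  444/ 673    --     477/ 491  488/ 490  339/ 361  307/ 363    --       --   
450    --       --       --       --     493/ 519  497/ 532    --     477/ 493  475/ 493  323/ 353  314/ 372    --       --   
400    --       --       --       --       --       --       --       --     300/ 306  302/ 361  310/ 350    --       --   
350    --       --       --  
[... 2539 characters left out ...]
  --       --       --       --       --       --       --       --       --       --   
150    --       --     584/ 662  574/ 592    --       --       --       --       --       --       --       --       --   
100    --       --     450/ 674  381/ 573  458/ 462    --       --       --       --       --       --       --       --   
50    --       --     328/ 666  300/ 658    --       --       --       --       --       --       --       --       --   
0    --       --     300/ 501  300/ 540  400/ 492    --       --       --       --       --       --       --       --   
-50    --       --     300/ 308  300/ 416  304/ 403    --       --       --       --       --       --       --       --
```

The forearm is at z ≈ 700 and y ≈ 0, clear of the blue mill by more than 100 mm and of the furnace by about 45 mm. Descending behind the lid.

```bash
python3 -m creep '-1 0 0 -4 0;-1 0 0 -4 0;-1 0 0 -4 0;-1 0 0 -4 0;-1 0 0 -4 0;-1 0 0 -3.5 0;-1 0 0 -1.5 0;-1 0 0 0 0'
python3 - <<'E'
from h import *
s=robot.state();p=s['tool_pos'];print(p,'h',p[0]*.906+p[1]*.423,'t',-.423*p[0]+.906*p[1],s['contact_force'])
i1,_=cam('top','t2.png');i2,_=cam('side','s2.png')
a=cv2.resize(i1[90:270,360:600],None,fx=2.5,fy=2.5);b=cv2.resize(i2[20:200,300:440],None,fx=2.5,fy=2.5)
b=b[:,:200+0] if a.shape[1]+b.shape[1]>800 and 0 else b
cv2.imwrite('pics/z2a.png',a[:,:,::-1]);cv2.imwrite('pics/z2b.png',b[:,:,::-1])
E
```

```text
clock: 3.7
tool_pos: [536.9, -39.9, 178.5]
eef_rot: [-1.676, -2.649, 0.003]
contact_force: [-0.1, 0.3, 0.1]
grip_width: -0.2
[536.94430807 -39.93003999 178.51929354] h 469.58113619406447 t -263.30405854796976 [-0.13058119  0.26632759  0.12671821]
```

View pics/z2a.png

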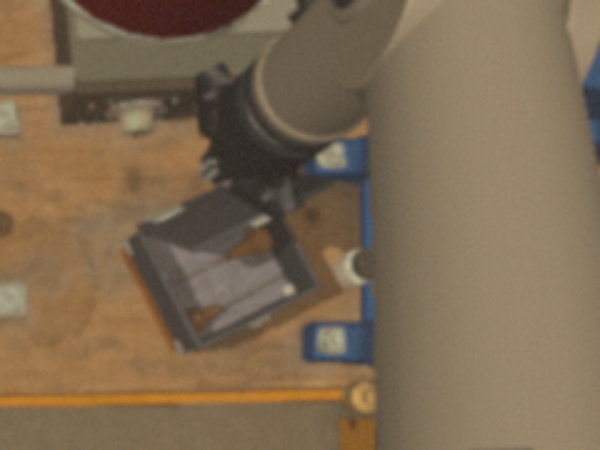

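View pics/z2b.png

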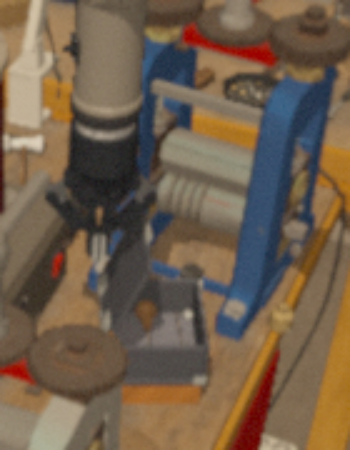

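The gripper hangs behind the lid with clearance, and the jars' case is untouched. Starting the slow push along the case's −x, which is (−0.906, −0.423).

```bash
python3 -m creep '-1 -0.27 -0.13 0 0;-1 -0.27 -0.13 0 0;-1 -0.27 -0.13 0 0;-1 -0.27 -0.13 0 0;-1 -0.27 -0.13 0 0;-1 -0.27 -0.13 0 0;-1 -0.27 -0.13 0 0;-1 -0.27 -0.13 0 0'; python3 -m creep '-1 -0.27 -0.13 -0.05 0;-1 -0.27 -0.13 -0.05 0;-1 -0.27 -0.13 -0.1 0;-1 -0.27 -0.13 -0.15 0'
```

```text
clock: 4.47
tool_pos: [519.0, -52.2, 181.3]
eef_rot: [-1.681, -2.654, 0.0]
contact_force: [0.2, -0.2, -0.1]
grip_width: 0.1
clock: 4.8
tool_pos: [510.5, -56.4, 178.8]
eef_rot: [1.679, 2.651, 0.006]
contact_force: [4.2, 2.2, 5.0]
grip_width: 0.1
```

```bash
python3 -m creep '-1 -0.26 -0.12 -0.13 0;-1 -0.26 -0.12 -0.14 0;-1 -0.25 -0.12 -0.16 0;-1 -0.25 -0.12 -0.18 0;-1 -0.24 -0.11 -0.2 0;-1 -0.23 -0.11 -0.22 0'; python3 -m creep '-1 -0.2 -0.1 -0.24 0;-1 -0.19 -0.09 -0.26 0;-1 -0.18 -0.08 -0.28 0;-1 -0.17 -0.08 -0.28 0;-1 -0.16 -0.07 -0.3 0;-1 -0.15 -0.07 -0.3 0'
```

```text
clock: 5.3
tool_pos: [495.7, -63.8, 169.1]
eef_rot: [1.678, 2.651, 0.005]
contact_force: [2.1, 1.7, 6.0]
grip_width: 0.2
clock: 5.8
tool_pos: [484.6, -69.4, 152.2]
eef_rot: [1.679, 2.651, 0.003]
contact_force: [1.4, 0.0, 5.1]
grip_width: 0.1
```

```bash
python3 -m creep '-1 -0.16 -0.08 -0.27 0;-1 -0.16 -0.07 -0.27 0;-1 -0.15 -0.07 -0.27 0;-1 -0.14 -0.06 -0.27 0;-1 -0.13 -0.06 -0.27 0;-1 -0.12 -0.06 -0.27 0'; python3 -m creep '-1 -0.1 -0.05 -0.25 0;-1 -0.1 -0.05 -0.25 0;-1 -0.09 -0.04 -0.25 0;-1 -0.08 -0.04 -0.25 0;-1 -0.06 -0.03 -0.2 0;-1 -0.06 -0.03 -0.2 0'
python3 - <<'E'
from h import *
i,_=cam('side','s3.png');cv2.imwrite('pics/z3.png',cv2.resize(i[60:200,300:440],None,fx=4,fy=4)[:,:,::-1])
E
```

```text
clock: 6.3
tool_pos: [474.9, -73.9, 135.5]
eef_rot: [1.681, 2.652, 0.0]
contact_force: [-1.2, 0.3, 5.4]
grip_width: 0.0
clock: 6.8
tool_pos: [469.5, -76.1, 120.7]
eef_rot: [1.682, 2.653, -0.001]
contact_force: [-0.8, -0.5, 4.5]
grip_width: 0.2
```

View pics/z3.png

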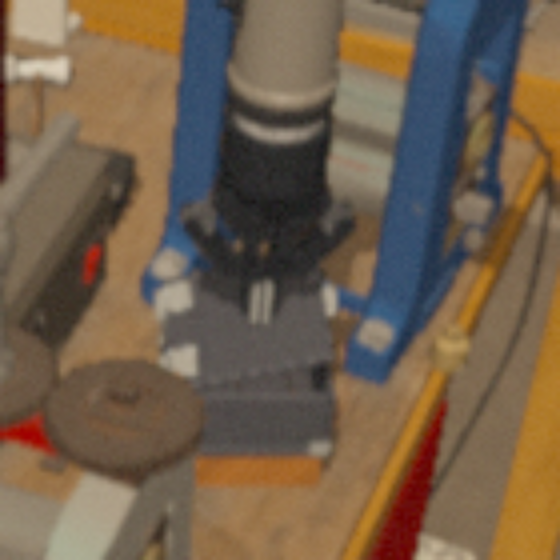

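The crop shows the lid nearly down, with a thin wedge still open at (270,375) and the fingers on its top. Easing it the last ~17 mm slowly.

```bash
python3 -m creep '-1 -0.04 -0.02 -0.15 0;-1 -0.04 -0.02 -0.15 0;-1 -0.04 -0.02 -0.15 0;-1 -0.04 -0.02 -0.15 0;-1 -0.02 -0.01 -0.12 0;-1 -0.02 -0.01 -0.12 0;-1 0 0 -0.12 0;-1 0 0 -0.12 0'; python3 -m creep '-1 0 0 -0.1 0;-1 0 0 -0.1 0;-1 0 0 -0.1 0;-1 0 0 -0.1 0'
```

```text
clock: 7.52
tool_pos: [467.4, -76.4, 109.7]
eef_rot: [-1.681, -2.653, 0.0]
contact_force: [-2.2, -1.7, 3.3]
grip_width: 0.3
clock: 7.85
tool_pos: [467.3, -76.2, 105.6]
eef_rot: [-1.681, -2.653, 0.0]
contact_force: [-2.4, -0.9, 4.0]
grip_width: 0.2
```

```bash
python3 -m creep '-1 0 0 -0.1 0;-1 0 0 -0.1 0;-1 0 0 -0.1 0'; python3 -m creep '-1 0 0 -0.1 0;-1 0 0 -0.1 0;-1 0 0 0 0'
```

```text
clock: 8.1
tool_pos: [467.2, -76.3, 102.6]
eef_rot: [-1.681, -2.653, 0.0]
contact_force: [-2.7, -1.4, 3.8]
grip_width: 0.2
clock: 8.35
tool_pos: [467.8, -76.1, 100.5]
eef_rot: [1.681, 2.654, 0.001]
contact_force: [-0.8, 0.4, -0.6]
grip_width: -0.1
```

```bash
python3 -m creep '-1 0 0 -0.1 0;-1 0 0 -0.1 0'; python3 -m creep '-1 0 0 -0.1 0;-1 0 0 -0.1 0';python3 -m creep '-1 0 0 -0.1 0'
```

```text
clock: 8.52
tool_pos: [468.1, -76.0, 100.3]
eef_rot: [-1.681, -2.654, -0.002]
contact_force: [-7.5, 1.5, 21.6]
grip_width: 0.2
clock: 8.68
tool_pos: [468.1, -76.0, 100.2]
eef_rot: [-1.68, -2.653, -0.004]
contact_force: [-12.2, 2.0, 34.8]
grip_width: 0.1
clock: 8.77
tool_pos: [468.2, -76.0, 100.2]
eef_rot: [-1.68, -2.653, -0.005]
contact_force: [-13.1, 2.3, 42.2]
grip_width: 0.4
```

The lid is at its stop: z holds at 100.2 while the force climbs to 42 N. Lifting off and clearing.

```bash
python3 -m creep '-1 0 0 0.3 0;-1 0 0 0.5 0;-1 0 0 1 0;-1 0 0 3 0;-1 0 0 4 0;-1 0 0 4 0;-1 0 0 4 0;-1 0 0 4 0;-1 0 0 4 0;-1 0 0 4 0;-1 -1.5 3 0 0;-1 -1.5 3 0 0;-1 -1.5 3 0 0;-1 -1.5 3 0 0;-1 0 0 0 0;-1 0 0 0 0'
python3 - <<'E'
from h import *
i1,d=cam('top','t4.png');i2,_=cam('side','s4.png');P=pts('top',d)
o=robot.silhouettes('graver_case','top')[0];r=o['region']&(d>0);p=P[r];q=p[p[:,2]>80]
A=np.c_[q[:,:2],np.ones(len(q))];c=np.linalg.lstsq(A,q[:,2],rcond=None)[0]
m=abs(A@c-q[:,2])<3;c=np.linalg.lstsq(A[m],q[m,2],rcond=None)[0];print('lid slope along h',c[0]*.906+c[1]*.423,'t',-.423*c[0]+.906*c[1],m.sum(),np.percentile(q[:,2],[2,50,98]))
for q in('jar_case',):
    r=robot.silhouettes('jar_lid','top')
    if r: p=P[r[0]['region']&(d>0)];print('jar',r[0]['confidence'],p.min(0),p.max(0))
cv2.imwrite('pics/z4.png',cv2.resize(i2[60:340,200:440],None,fx=2.1,fy=2.1)[:,:,::-1])
print(robot.state()['contact_force'],robot.state()['tool_pos'])
E
```

```text
clock: 10.1
tool_pos: [407.2, 45.8, 384.1]
eef_rot: [1.673, 2.659, 0.001]
contact_force: [0.2, -1.1, -0.8]
grip_width: -0.1
lid slope along h 0.1255421365230144 t 0.5232098878756507 34 [ 82.20388876 101.0106475  395.09405814]
jar 0.55 [459.31457776 398.26832697  -2.14794886] [561.57959466 577.08749801 213.4526323 ]
[0.02170318 0.14575515 0.1418171 ] [408.14825117  42.11232258 383.95869036]
```

View pics/z4.png

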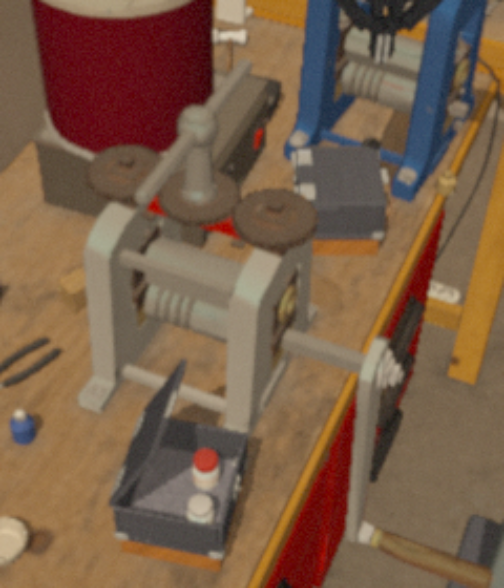

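View pics/t4.png

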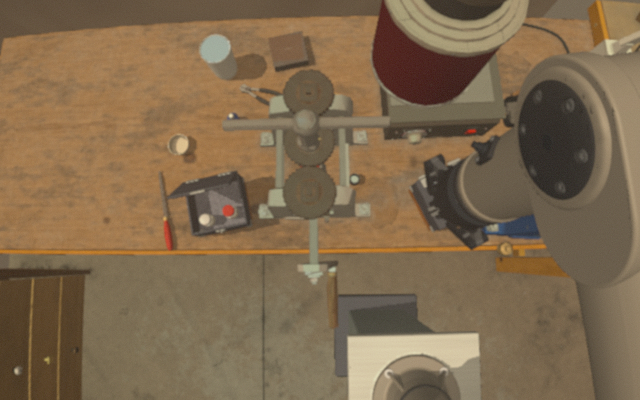

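The side view shows the case shut at about (340,175) in the crop and the jar case still open. The arm hides the case in the top view, so that plane fit is void. I'll fit the lid from the side view.

Run:
```python
from h import *
i,d=cam('side','s5.png');P=pts('side',d);Q=P[d>0]
h=Q[:,0]*.906+Q[:,1]*.423;t=-.423*Q[:,0]+.906*Q[:,1]
m=(h>350)&(h<450)&(t>-325)&(t<-220)&(Q[:,2]>85)&(Q[:,2]<140)
A=np.c_[h,t,np.ones(len(h))][m];z=Q[m,2]
c=np.linalg.lstsq(A,z,rcond=None)[0];print(m.sum(),'slope h,t',c[:2],'z at centre',c@[399,-271,1],'front',c@[345,-271,1],'rms',np.std(A@c-z))
```

```text
749 slope h,t [0.00881742 0.00105797] z at centre 100.01238619995442 front 99.53624560300328 rms 2.1168658183355546
```

The lid is flat: its slope is 0.009 along the depth, with the front no higher than the rear, and its top is at z ≈ 100.

```bash
python3 -c "
from rig import robot
print(robot.close_job())"
```

```text
the job is handed in; nothing more can be done
None
```

The graver case is shut and the job is handed in. I pushed its lid over from behind with the closed fingers and eased it down at about 1 mm per step until it met its stop. The arm then lifted clear, and the last camera check ended at about 10.3 s.

- **Lid shut:** at the stop the fingers held at z = 100.2 while the force rose. A plane fit from the side camera shows the lid level to within 0.01 rad, with its top at z ≈ 100. The force at the tool is about zero now that the arm is clear.
- **Jar case:** its lid still stands open, and its top is at z ≈ 213, as before (214).
- **Peak force:** the fingertips pressed on the shut lid with about 42 N for a moment, more than I needed. The 120 N wrist limit was not reached. The 40 N limit is for the arm and the gripper's body, and as far as I can tell only the fingertips touched the lid.
- **Failed check:** the first check from the top camera was useless because the arm hid the case, so I used the side camera instead.
- **Small disagreement:** the first image put the rim a little higher than the lid's shut height implies. The difference is within about 3 mm, close to the calibration error.

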